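# Bring the timing pickup over a watch movement

## Task

On the watch timing stand, slide the movement carrier by its blue fin along its track, under the bridge, until it is fully home against the end stop, and let go of it. Then squeeze the head of the telescoping arm so that its red lock button is pressed in, draw the arm out until its red pointer stands opposite the yellow index clip on the scale, and keep it there: the arm springs back if released, so finish while still holding the head with the button squeezed. Do not shift the yellow clip or knock about the pot, jar, loupe or bottles.

Things in the scene. Friction and masses are not known exactly. Their poses are not given: they have to be found in the camera images.
- stand: Watch timing stand, fixed: a wooden tray 340 x 400 x 10 mm carrying a light grey base plate whose top is 20 mm above the bench. Origin on the bench. Its x axis is the direction in which the carrier slides home, its y axis the direction in which the telescoping arm extends, z up.
- track_stop (a point): Middle of the carrier track's end stop, on its face, at its top edge (14 mm above the base plate). The track runs from here 195 mm along the stand's -x between two black side rails 14 mm high, inner faces 64 mm apart, 8 mm thick. Axes as the stand's.
- bridge (a point): Middle of the top of the black bridge bar across the track: 8 mm long (along x), underside 25 mm and top 33 mm above the base plate, on posts standing on the rails. The movement passes under it; the fin stays on the near (-x) side.
- carrier_grip (a point): Grasp point in the blue fin of the loose movement carrier: 14 mm below the fin's top, 70 mm above the bench. Fin upright, 30 mm long (x), 12 mm thick (y). The carrier, a grey plate 120 x 60 x 8 mm, 0.15 to 0.3 kg, stands in the track with a brass watch movement 72 mm ahead (+x) of the fin. Slides with 1 to 4 N, starts 60 to 90 mm short of home. Axes as the stand's within 2 degrees.
- carrier_home (a point): Where carrier_grip lies when the carrier is home against the end stop (fixed on the stand). The fin is 13 mm clear of the bridge there. Axes as the stand's.
- sleeve_mouth (a point): Centre of the mouth of the fixed grey sleeve of the telescoping arm, 95 mm above the bench; the sleeve is 24 mm square, 125 mm long, and lies along the stand's -y from here on a black pillar. A small steel lock keeper stands beside it, 12 to 27 mm to its +x side.
- head (a point): Black head block of the telescoping arm. Origin in its middle, on the arm's axis, 95 mm above the bench. 26 mm along y, 36 mm high; plain face 18 mm from the origin on the -x side. The red button (18 mm wide, 24 mm high) sticks out on the +x side: its face 24 mm from the origin when out, 18 mm when pressed. Squeeze it from above, along x: 42 mm wide, 36 mm when squeezed. Axes as the stand's.
- boom (a joint): Extension of the telescoping arm in m along the stand's +y: 0 = parked and locked, end of travel 0.105. A spring pulls it back with 2 N at 0, rising to 4 N. Locked at 0 (1 mm of play) until the button is pressed. If let go when out, it creeps back in some seconds and stops at about 0.01 on the outside of the lock.
- lock_button (a joint): Travel of the red lock button into the head, in m: 0 = out, 0.006 = fully pressed (takes 6.5 N; a grip of 15 to 25 N is right). The arm is free from about 0.0045.
- pointer (a point): Tip of the arm's red pointer blade, 95 mm above the bench, just over the scale: 74 mm to the +x side and 60 mm to the +y side of the head's origin, moving with it. The round aluminium pickup, 18 mm across, hangs at the blade's root.
- scale (a point): Middle of the top of the fixed white scale, 88 mm above the bench: 138 mm long along y, 30 mm wide, black ticks every 5 mm on its near edge, long ones every 10 mm. Axes as the stand's.
- index_mark (a point): Inner edge, at mid-width, of the yellow index clip (8 mm wide along y) on the far edge of the scale, at the height of the pointer. The pointer stands opposite it when both have the same place along the stand's y.
- index_clip (a joint): Place of the index clip along the scale in m, on the same zero as boom: the pointer is opposite the clip's middle when boom equals index_clip. Held by friction; leave it alone.
- oil_pot: Green oil pot, 62 mm across, 46 mm high, loose on the tray; origin under its centre.
- jar: Small lidded glass jar, 52 mm across, 45 mm high, loose on the tray; origin under its centre.
- loupe: Black eye loupe, 36 mm across, 28 mm high, loose on the tray; origin under its centre.
- bottle_clear: Clear stoppered glass bottle, 72 mm across, 126 mm high, on the bench; origin under its centre.
- bottle_amber: Amber stoppered glass bottle, 72 mm across, 126 mm high, on the bench; origin under its centre.
Things that resemble listed ones, but are neither listed nor needed, are in the scene too. What is shaped like the part that bears carrier_grip but pink is not meant.

How it is judged:
On the way, in this order (a step that is already met when the one before it is completed fails the run):
1. the carrier is home against its end stop and let go (horizontal distance between carrier_grip and carrier_home below 0.005 m and contact force between the fingers and carrier below 0.3 N), for 0.2 s.
2. the lock button is pressed in while the arm is still parked (value of joint lock_button above 0.0045 m and value of joint boom below 0.008 m), for 0.05 s.
3. the pointer stands opposite the index clip with the head held (y of pointer in the frame of index_mark between -0.004 and 0.004 m and contact force between the fingers and boom above 1.5 N), for 0.2 s.
At the end, for the whole second after the job is handed in: The program ends with the fingers still squeezing the head (more than 1.5 N, button in by more than 4.5 mm), the arm at rest with its pointer within 4 mm of the middle of the yellow clip along the scale, and the carrier still within 5 mm of home (all of step 3 and velocity of joint boom between -0.01 and 0.01 m/s and value of joint lock_button above 0.0045 m and horizontal distance between carrier_grip and carrier_home below 0.005 m); the arm keeps its last pose, push and grip.
It fails at once if the index clip is shifted by more than 4 mm along the scale (distance of index_mark from where it was at the start of the episode above 0.004 m).
It fails at once if the oil pot, jar, loupe or a bottle is knocked out of place (moved more than 30 mm) (distance of any of oil_pot, jar, loupe, bottle_clear, bottle_amber from where it was at the start of the episode above 0.03 m).
It also fails if it takes over 51 s, if anything falls off the work surface, if the arm or the gripper's body presses on something with over 40 N, if the wrist force passes 120 N, or if a joint passes its speed limit or range.

## Robot

A 7-joint arm with a two-finger parallel gripper is mounted at the origin on the work surface. World frame = base frame: x ahead of the robot, y to its left, z up, the work surface at z = 0. Lengths are in m, angles in rad, forces in N, time in s.
With the tool pointing down it reaches from about 0.425 to 0.925 m from the base axis. Payload 6.8 kg.
Tool frame: the origin (TCP) lies between the finger pads; the fingertips stand 11 mm ahead of it and the grasp point (between the pads) lies 8 mm behind it; z points along the fingers, y is the line along which they close (so a half turn about z gives the same grasp; the last joint's range is limited). The gripper opens to 85 mm and grips with 20 to 120 N. Pads are 22 mm wide; open, the fingers measure 114 mm over their backs; the gripper's body (76 mm by 85 mm) begins 54 mm behind the grasp point. The pads swing forward as they close: fully open they stand 13 mm farther back than shut.
Start: joints at [-1.287, 0.477, 0.022, 1.555, -0.011, 1.109, -0.083], TCP at [0.258, 0.624, 0.242] pointing down, gripper open.
Joint ranges: [-2.96, 2.96], [-0.34, 2.1], [-1.41, 1.46], [0.24, 2.44], [-1.37, 4.51], [0.17, 1.92], [-2.96, 2.96]. Speed limits (rad/s): [2.39, 2.39, 3.14, 3.14, 3.14, 3.14, 3.14].

## Interface

Orientations are given as a rotation vector (axis times angle).
In Python, from bench import r gives the robot as it stands.
- The arm moves only by the tool send_rows, never from a script. Its argument "deltas" is a list of rows, each an object of numbers: "dx", "dy", "dz": the shift along the world's x, y, z in mm; "rx", "ry", "rz": the turn, a rotation vector about the world's x, y, z in degrees. A call has 1 to 5 rows; each row is the pose to reach, as a shift and turn from the pose commanded when the call began; what a row does not reach only later rows make up. A row lasts 1/12 s, in which the tool goes at most 41.7 mm and 7.16 degrees, less where a joint would pass 70% of its speed; a pose out of reach is approached as far as the arm can. A call with a gripper value outside its range is refused whole. "jaw" is the finger opening in mm, from 0 to 85.4, set as the call begins (left out, the last holds). The fingers move at their own pace and stop on an object; "newtons" is the grip in N (left out, the last holds). Time passes only in rows, so rows that repeat a pose let the fingers close. It gives the time, the measured TCP pose, the force, the opening and the grip force at its end, in the units of the state.
- r.get_obs(): the state, without advancing time (a new reading comes with each control period).
- r.grab_frame(name): name is "scene" or "top"; returns a dict with "frame" (400x640x3 uint8, blue, green, red), "z_map" (400x640 float32, m along the optical axis (not along the pixel's ray), 0 where there is no reading), "vertical_fov" (degrees; the focal length in pixels is half the picture's height over the tangent of half this angle, whatever the lens; pixels are square), "cx", "cy" (the principal point, pixels), "xyz" and "orientation" of the camera in the world. Camera axes: x right, y down, z forward; pixel columns grow to the right and rows downward; lengths in m; the calibration is good to about 2 mm. A picture is of the moment at which its call begins.
- r.hand_in(): hands the job in; it is judged then, once.
The state is a dict: "clock": time; "joints": joint angles; "qvel": joint speeds; "tau": joint torques, N m; "tcp_pos": TCP position; "orientation": TCP orientation; "contact_force": force on the tool from outside, world axes, zero at the start; "moment": the same for the moment, N m; "grip_width": finger opening in m; "gripper_force": force on a finger pad.
Only numpy, scipy, OpenCV 4.12 (cv2) and the standard library are available. Lean on these libraries where they do the work, as an engineer would, in place of code of your own. Each camera call takes 0.05 s, during which the arm holds its last target. There are 200 camera calls.

## Working session

There is one attempt and no reset: what is moved stays moved. The work goes in short steps, Python scripts to look and compute and a tool call to move; the robot and the scene stay as the last step left them, time stands still between calls to the robot, and variables do not carry over. Pictures are saved under pics/ and viewed, at most 10 in all, crops included, and the job is handed in when it is done.

Besides the shell and the picture viewer there is one more tool, called after ">>>" as name(argument=value, ...), one argument or row to a line, values as JSON. send_rows: Moves the arm, as the interface text tells. Its arguments: {"type":"object","properties":{"deltas":{"type":"array","items":{"type":"object","properties":{"dx":{"type":"number"},"dy":{"type":"number"},"dz":{"type":"number"},"rx":{"type":"number"},"ry":{"type":"number"},"rz":{"type":"number"}}}},"jaw":{"type":"number"},"newtons":{"type":"number"}},"required":["deltas"]}

```bash
mkdir -p pics
cat > h.py <<'E'
import numpy as np, cv2, pickle
from scipy.spatial.transform import Rotation as R
def grab(n):
    from bench import r
    f=r.grab_frame(n); pickle.dump(f,open(n+'.pkl','wb')); return f
def load(n): return pickle.load(open(n+'.pkl','rb'))
def rot(f):
    o=np.array(f['orientation'],float)
    return R.from_rotvec(o).as_matrix() if o.size==3 else o.reshape(3,3)
def ray(f,u,v):
    fl=200/np.tan(np.radians(f['vertical_fov'])/2)
    return rot(f)@np.array([(u-f['cx'])/fl,(v-f['cy'])/fl,1.])
def atz(f,u,v,z):
    d=ray(f,u,v); c=np.array(f['xyz']); return c+d*(z-c[2])/d[2]
def atd(f,u,v): return np.array(f['xyz'])+ray(f,u,v)*f['z_map'][int(round(v)),int(round(u))]
E
python3 - <<'E'
from h import *
np.set_printoptions(precision=4,suppress=True)
for n in('scene','top'):
    f=grab(n); cv2.imwrite(f'pics/{n}0.png',f['frame']); print(n,f['xyz'],f['orientation'],f['vertical_fov'],f['cx'],f['cy'])
from bench import r
print(r.get_obs())
E
```

```text
scene [ 1.0706 -0.0067  0.6911] [-1.9428 -1.5981  0.6178] 51.91974662042611 317.2109597365785 199.6864687809981
top [0.33   0.0927 1.0478] [-2.2153  1.9907 -0.2038] 48.2917134724712 321.08628401870567 202.0822167747884
{'clock': 0.1, 'joints': array([-1.2871,  0.4777,  0.0224,  1.5564, -0.0115,  1.1093, -0.0831]), 'qvel': array([-0.0017, -0.0012, -0.0013, -0.0022, -0.0003, -0.0013,  0.0001]), 'tau': array([  0.0038, -59.7764,   1.6133, -28.1956,   0.0128,   0.0051,
         0.    ]), 'tcp_pos': array([0.2575, 0.6234, 0.2414]), 'orientation': array([-0.6114, -3.0813,  0.0026]), 'contact_force': array([ 0.1665,  0.2292, -0.9051]), 'moment': array([-0.0053,  0.0349, -0.0061]), 'gripper_force': 0.0, 'grip_width': 0.08540541334997076}
```

View pics/scene0.png

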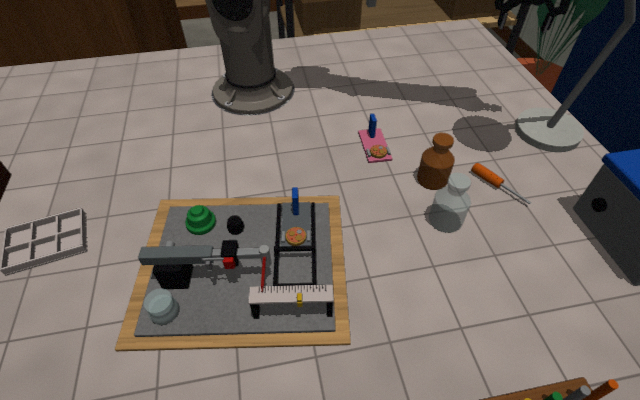

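View pics/top0.png

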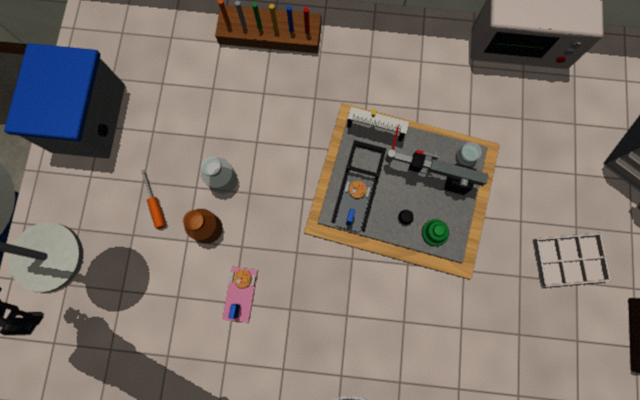

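The scene view shows the stand's blue fin at (295,200). The decoy fin on the pink plate is at (373,125). In the top view they are at (351,216) and (234,312). I choose the one in the black track and check it in enlarged crops.

Run:
```python
from h import *
np.set_printoptions(precision=4,suppress=True)
f=load('top'); c=f['frame'][95:280,300:505]; cv2.imwrite('pics/t1.png',cv2.resize(c,None,fx=3.2,fy=3.2,interpolation=cv2.INTER_CUBIC))
s=load('scene'); c=s['frame'][180:350,115:355]; cv2.imwrite('pics/s1.png',cv2.resize(c,None,fx=3.3,fy=3.3,interpolation=cv2.INTER_CUBIC))
for n,p in dict(fin=(351,216),head=(419,157),mov=(357,189),clip=(374,113)).items(): print(n,atd(f,*p))
for n,p in dict(fin=(295,194),clip=(300,297),head=(230,246),baset=(250,90)).items(): print(n,atd(s,*p))
# tray corners
for p in [(342,104),(498,144),(471,276),(306,232)]: print(atz(f,*p,.01))
```

```text
fin [0.5074 0.0487 0.084 ]
head [ 0.6478 -0.0853  0.1141]
mov [0.5803 0.0388 0.0402]
clip [0.7444 0.02   0.1033]
fin [0.5156 0.0503 0.0849]
clip [0.7505 0.0224 0.0994]
head [ 0.6384 -0.0806  0.1123]
baset [ 0.0687 -0.0079  0.0455]
[0.8008 0.094  0.01  ]
[ 0.7368 -0.2947  0.01  ]
[ 0.4111 -0.2414  0.01  ]
[0.4719 0.1467 0.01  ]
```

View pics/t1.png

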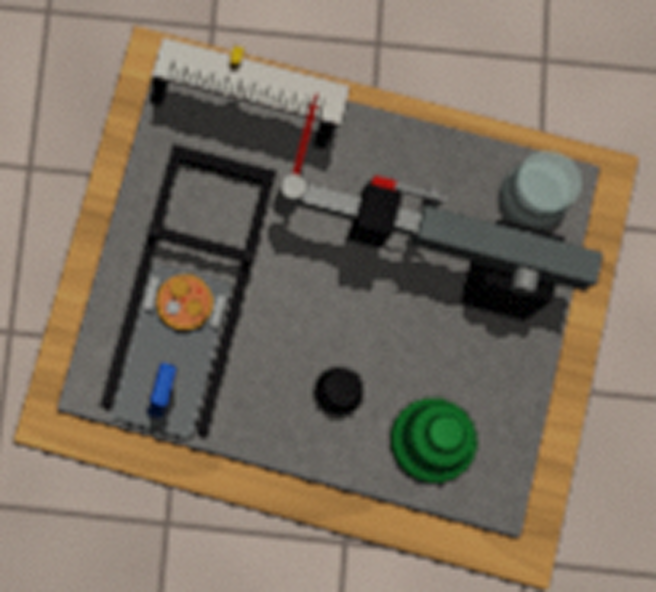

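View pics/s1.png

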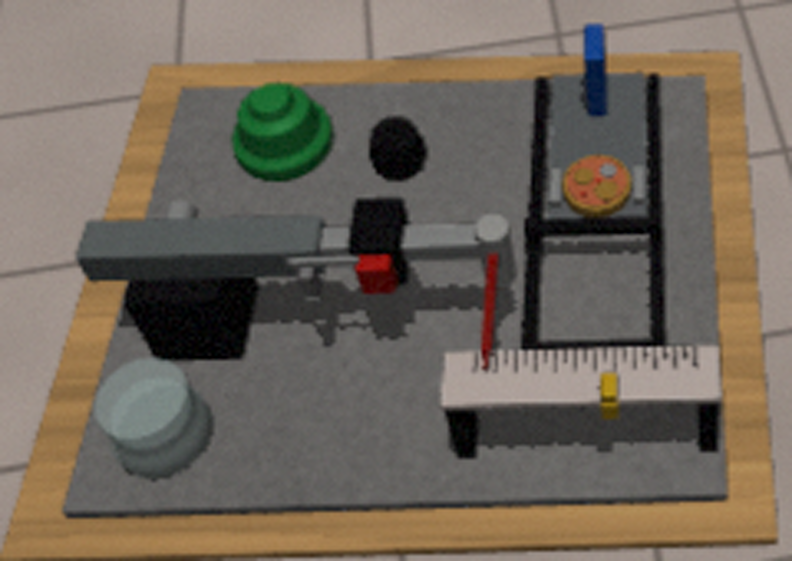

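The crops confirm the choice: the blue fin (t1 crop 163,388) is on the grey carrier in the black track. The head is at (377,213) and the red pointer tip at (315,98). The yellow clip is at (236,57) and the bridge at (203,247). Next I measure these by segmentation.

```bash
cat >> h.py <<'E'
def cloud(f):
    v,u=np.mgrid[0:400,0:640]; fl=200/np.tan(np.radians(f['vertical_fov'])/2)
    z=f['z_map']; p=np.stack([(u-f['cx'])/fl*z,(v-f['cy'])/fl*z,z],-1)
    return p@rot(f).T+np.array(f['xyz'])
YAW=np.radians(-9.15); c_,s_=np.cos(YAW),np.sin(YAW); S=np.array([[c_,-s_],[s_,c_]]) # columns: stand x,y
def segs(f,names):
    P=cloud(f); h=cv2.cvtColor(f['frame'],cv2.COLOR_BGR2HSV).astype(int); H,Sa,V=h[...,0],h[...,1],h[...,2]; Z=P[...,2]
    xy=P[...,:2]@S
    reg=(P[...,0]>.4)&(P[...,0]<.83)&(P[...,1]>-.3)&(P[...,1]<.16)&(f['z_map']>0)
    M=dict(fintop=(abs(H-115)<12)&(Sa>120)&(Z>.078)&(Z<.09),
     clip=(abs(H-27)<6)&(Sa>120)&(Z>.085)&(P[...,0]>.70),
     pointer=((H<6)|(H>174))&(Sa>120)&(Z>.085)&(Z<.102),
     button=((H<6)|(H>174))&(Sa>120)&(Z>.102)&(Z<.112),
     headtop=(V<60)&(Z>.107)&(Z<.12), scale=(V>120)&(Sa<60)&(Z>.08)&(Z<.094)&(xy[...,0]>.66))
    for n in names:
        m=M[n]&reg; q=xy[m]
        if len(q): print(n,len(q),'min',q.min(0),'max',q.max(0),'mid',(q.min(0)+q.max(0))/2,'mean',q.mean(0),'z',np.median(Z[m]),'world',S@((q.min(0)+q.max(0))/2))
E
python3 - <<'E'
from h import *
np.set_printoptions(precision=4,suppress=True)
for n in('top','scene'):
    print(n); segs(load(n),['fintop','clip','pointer','button','headtop','scale'])
t=load('top')
q=lambda a,b,z:atz(t,300+(a+.5)/3.2-.5,95+(b+.5)/3.2-.5,z)[:2]@S
print('bridge',q(203,247,.053),'stop edge inner',q(222,170,.034),'rails',q(125,330,.034),q(232,330,.034),'ptr tip',q(316,97,.095),'clip mid',q(236,57,.1))
from bench import r
o=r.get_obs(); m=R.from_rotvec(o['orientation']).as_matrix(); print(m, 'tool y yaw',np.degrees(np.arctan2(m[1,1],m[0,1])))
E
```

```text
top
fintop 76 min [ 0.4797 -0.1071] max [0.6297 0.1351] mid [0.5547 0.014 ] mean [0.5059 0.1111] z 0.08440409596432441 world [ 0.5499 -0.0744]
clip 17 min [0.7289 0.1359] max [0.7407 0.1424] mid [0.7348 0.1392] mean [0.7346 0.1393] z 0.10038168506554501 world [0.7475 0.0205]
pointer 44 min [0.6291 0.0193] max [0.7133 0.0803] mid [0.6712 0.0498] mean [0.6848 0.0756] z 0.097639679799222 world [ 0.6706 -0.0576]
button 21 min [0.664  0.0108] max [0.6714 0.0272] mid [0.6677 0.019 ] mean [0.6675 0.0191] z 0.10777881582597082 world [ 0.6622 -0.0874]
headtop 193 min [ 0.6287 -0.1312] max [0.6642 0.0753] mid [ 0.6465 -0.028 ] mean [0.6434 0.0095] z 0.11363444770651832 world [ 0.6338 -0.1304]
scale 666 min [0.7087 0.0561] max [0.7393 0.1932] mid [0.724  0.1247] mean [0.7245 0.1252] z 0.08914418570164612 world [0.7346 0.008 ]
scene
fintop 78 min [ 0.4811 -0.1132] max [0.6716 0.1356] mid [0.5764 0.0112] mean [0.5233 0.0983] z 0.08313722195608297 world [ 0.5708 -0.0806]
clip 54 min [0.7294 0.1362] max [0.743 0.143] mid [0.7362 0.1396] mean [0.738  0.1397] z 0.0974784308106122 world [0.749  0.0208]
pointer 161 min [0.6569 0.0109] max [0.7199 0.0818] mid [0.6884 0.0464] mean [0.6804 0.0565] z 0.09558523633916627 world [ 0.687  -0.0637]
button 65 min [0.6608 0.0115] max [0.6708 0.0285] mid [0.6658 0.02  ] mean [0.6664 0.0199] z 0.10583989692843931 world [ 0.6605 -0.0861]
headtop 264 min [ 0.6281 -0.0183] max [0.6671 0.033 ] mid [0.6476 0.0074] mean [0.647  0.0202] z 0.11220492377350533 world [ 0.6405 -0.0957]
scale 1198 min [0.7067 0.0572] max [0.7387 0.1946] mid [0.7227 0.1259] mean [0.7242 0.1254] z 0.08738195387436348 world [0.7335 0.0094]
bridge [0.6067 0.1273] stop edge inner [0.6737 0.1279] rails [0.5368 0.1663] [0.5572 0.0913] ptr tip [0.7218 0.0778] clip mid [0.7341 0.1397]
[[-0.9242  0.3818 -0.0005]
 [ 0.3818  0.9242 -0.0016]
 [-0.0001 -0.0016 -1.    ]] tool y yaw 67.5540432093555
```

Run:
```python
from h import *
np.set_printoptions(precision=4,suppress=True)
for n in('top','scene'):
    f=load(n);P=cloud(f);h=cv2.cvtColor(f['frame'],cv2.COLOR_BGR2HSV).astype(int);xy=P[...,:2]@S
    m=(abs(h[...,0]-115)<12)&(h[...,1]>120)&(P[...,2]>.06)&(P[...,2]<.09)&(xy[...,0]<.56)&(xy[...,0]>.45)&(xy[...,1]>.1)&(xy[...,1]<.16)
    q=xy[m]; t=q[P[...,2][m]>.079]; print(n,q.min(0),q.max(0),'top',len(t),t.min(0),t.max(0),t.mean(0),np.percentile(P[...,2][m],95))
print('fin world',S@[.4955,.1285],'head',S@[.6467,.0193],'ux',S[:,0],'uy',S[:,1])
```

```text
top [0.4797 0.1239] [0.5092 0.1352] top 68 [0.4797 0.1239] [0.5092 0.1351] [0.4941 0.1295] 0.08720393984397132
scene [0.4811 0.1253] [0.5111 0.1356] top 65 [0.4811 0.1253] [0.5111 0.1356] [0.4969 0.1307] 0.08470302833424083
fin world [0.5096 0.0481] head [ 0.6415 -0.0838] ux [ 0.9873 -0.159 ] uy [0.159  0.9873]
```

>>> send_rows(
  deltas=[
    {"dx": 20,"dy": -30,"dz": 0,"rz": 6},
    {"dx": 45,"dy": -65,"dz": 0,"rz": 13.3},
    {"dx": 70,"dy": -100,"dz": -10,"rz": 13.3},
    {"dx": 90,"dy": -135,"dz": -20,"rz": 13.3},
    {"dx": 105,"dy": -172,"dz": -30,"rz": 13.3},
  ],
  jaw=45,
  newtons=20,
)

```text
$.deltas[0]: bad value
```

>>> send_rows(
  deltas=[
    {"dx": 15,"dy": -35,"dz": 0,"rx": 0,"ry": 0,"rz": 6},
    {"dx": 30,"dy": -70,"dz": 0,"rx": 0,"ry": 0,"rz": 13.3},
    {"dx": 45,"dy": -105,"dz": 0,"rx": 0,"ry": 0,"rz": 13.3},
    {"dx": 60,"dy": -140,"dz": 0,"rx": 0,"ry": 0,"rz": 13.3},
    {"dx": 76,"dy": -173,"dz": 0,"rx": 0,"ry": 0,"rz": 13.3},
  ],
  jaw=45,
  newtons=20,
)

```text
clock: 0.52
tcp_pos: [0.334, 0.4485, 0.2419]
orientation: [-0.251, -3.131, 0.002]
contact_force: [0.3, 0.0, 0.3]
grip_width: 0.045
gripper_force: 0.0
```

>>> send_rows(
  deltas=[
    {"dx": 16,"dy": -37,"dz": 0,"rx": 0,"ry": 0,"rz": 0},
    {"dx": 32,"dy": -74,"dz": 0,"rx": 0,"ry": 0,"rz": 0},
    {"dx": 48,"dy": -111,"dz": 0,"rx": 0,"ry": 0,"rz": 0},
    {"dx": 64,"dy": -148,"dz": 0,"rx": 0,"ry": 0,"rz": 0},
    {"dx": 80,"dy": -185,"dz": 0,"rx": 0,"ry": 0,"rz": 0},
  ],
)

```text
clock: 0.93
tcp_pos: [0.4139, 0.2638, 0.2422]
orientation: [-0.25, -3.131, 0.0]
contact_force: [1.1, 0.3, -0.9]
grip_width: 0.0451
gripper_force: 0.0
```

>>> send_rows(
  deltas=[
    {"dx": 16,"dy": -37,"dz": 0,"rx": 0,"ry": 0,"rz": 0},
    {"dx": 32,"dy": -74,"dz": -10,"rx": 0,"ry": 0,"rz": 0},
    {"dx": 48,"dy": -110,"dz": -20,"rx": 0,"ry": 0,"rz": 0},
    {"dx": 64,"dy": -146,"dz": -30,"rx": 0,"ry": 0,"rz": 0},
    {"dx": 80,"dy": -182,"dz": -40,"rx": 0,"ry": 0,"rz": 0},
  ],
)

```text
clock: 1.35
tcp_pos: [0.494, 0.082, 0.2019]
orientation: [0.25, 3.131, 0.0]
contact_force: [1.2, 0.3, -0.0]
grip_width: 0.0452
gripper_force: 0.0
```

>>> send_rows(
  deltas=[
    {"dx": 16,"dy": -32,"dz": -10,"rx": 0,"ry": 0,"rz": 0},
    {"dx": 16,"dy": -32,"dz": -30,"rx": 0,"ry": 0,"rz": 0},
    {"dx": 16,"dy": -32,"dz": -50,"rx": 0,"ry": 0,"rz": 0},
    {"dx": 16,"dy": -32,"dz": -65,"rx": 0,"ry": 0,"rz": 0},
    {"dx": 16,"dy": -32,"dz": -65,"rx": 0,"ry": 0,"rz": 0},
  ],
)

```text
clock: 1.77
tcp_pos: [0.5075, 0.0512, 0.1344]
orientation: [-0.251, -3.126, 0.003]
contact_force: [-0.6, -0.1, -1.1]
grip_width: 0.0452
gripper_force: 0.0
```

>>> send_rows(
  deltas=[
    {"dx": 1,"dy": -1,"dz": -20,"rx": 0,"ry": 0,"rz": 0},
    {"dx": 1,"dy": -1,"dz": -40,"rx": 0,"ry": 0,"rz": 0},
    {"dx": 1,"dy": -1,"dz": -60,"rx": 0,"ry": 0,"rz": 0},
    {"dx": 1,"dy": -1,"dz": -72,"rx": 0,"ry": 0,"rz": 0},
    {"dx": 1,"dy": -1,"dz": -72,"rx": 0,"ry": 0,"rz": 0},
  ],
)

```text
clock: 2.18
tcp_pos: [0.5094, 0.0509, 0.0638]
orientation: [-0.249, -3.128, 0.002]
contact_force: [-1.0, 0.2, 0.6]
grip_width: 0.0451
gripper_force: 0.0
```

>>> send_rows(
  deltas=[
    {"dx": 0,"dy": 0,"dz": 0,"rx": 0,"ry": 0,"rz": 0},
    {"dx": 0,"dy": 0,"dz": 0,"rx": 0,"ry": 0,"rz": 0},
    {"dx": 0,"dy": 0,"dz": 0,"rx": 0,"ry": 0,"rz": 0},
    {"dx": 0,"dy": 0,"dz": 0,"rx": 0,"ry": 0,"rz": 0},
    {"dx": 0,"dy": 0,"dz": 0,"rx": 0,"ry": 0,"rz": 0},
  ],
  jaw=0,
  newtons=20,
)

```text
clock: 2.6
tcp_pos: [0.5117, 0.051, 0.0666]
orientation: [0.251, 3.13, 0.001]
contact_force: [-1.5, -1.4, 7.2]
grip_width: 0.0112
gripper_force: 20.8
```

>>> send_rows(
  deltas=[
    {"dx": 6,"dy": -1,"dz": 2,"rx": 0,"ry": 0,"rz": 0},
    {"dx": 16,"dy": -2.6,"dz": 2.5,"rx": 0,"ry": 0,"rz": 0},
    {"dx": 26,"dy": -4.2,"dz": 2.5,"rx": 0,"ry": 0,"rz": 0},
    {"dx": 36,"dy": -5.8,"dz": 2.5,"rx": 0,"ry": 0,"rz": 0},
    {"dx": 42,"dy": -6.8,"dz": 2.5,"rx": 0,"ry": 0,"rz": 0},
  ],
)

```text
clock: 3.02
tcp_pos: [0.5547, 0.0436, 0.0677]
orientation: [0.251, 3.13, -0.0]
contact_force: [-0.3, 0.2, -2.3]
grip_width: 0.0118
gripper_force: 19.5
```

>>> send_rows(
  deltas=[
    {"dx": 6,"dy": -1,"dz": 0,"rx": 0,"ry": 0,"rz": 0},
    {"dx": 12,"dy": -1.9,"dz": 0,"rx": 0,"ry": 0,"rz": 0},
    {"dx": 18,"dy": -2.9,"dz": 0,"rx": 0,"ry": 0,"rz": 0},
    {"dx": 24,"dy": -3.9,"dz": 0,"rx": 0,"ry": 0,"rz": 0},
    {"dx": 26,"dy": -4.2,"dz": 0,"rx": 0,"ry": 0,"rz": 0},
  ],
)

```text
clock: 3.43
tcp_pos: [0.5797, 0.0395, 0.0678]
orientation: [0.251, 3.131, -0.0]
contact_force: [-1.1, 0.5, -3.2]
grip_width: 0.0115
gripper_force: 19.6
```

>>> send_rows(
  deltas=[
    {"dx": 2,"dy": -0.3,"dz": 0,"rx": 0,"ry": 0,"rz": 0},
    {"dx": 4,"dy": -0.6,"dz": 0,"rx": 0,"ry": 0,"rz": 0},
    {"dx": 6,"dy": -1,"dz": 0,"rx": 0,"ry": 0,"rz": 0},
    {"dx": 8,"dy": -1.3,"dz": 0,"rx": 0,"ry": 0,"rz": 0},
    {"dx": 8,"dy": -1.3,"dz": 0,"rx": 0,"ry": 0,"rz": 0},
  ],
)

```text
clock: 3.85
tcp_pos: [0.587, 0.0384, 0.0678]
orientation: [0.251, 3.131, -0.0]
contact_force: [-0.8, -1.3, -4.2]
grip_width: 0.0115
gripper_force: 19.6
```

>>> send_rows(
  deltas=[
    {"dx": 1,"dy": -0.2,"dz": 0,"rx": 0,"ry": 0,"rz": 0},
    {"dx": 2,"dy": -0.3,"dz": 0,"rx": 0,"ry": 0,"rz": 0},
    {"dx": 3,"dy": -0.5,"dz": 0,"rx": 0,"ry": 0,"rz": 0},
    {"dx": 4,"dy": -0.6,"dz": 0,"rx": 0,"ry": 0,"rz": 0},
    {"dx": 4,"dy": -0.6,"dz": 0,"rx": 0,"ry": 0,"rz": 0},
  ],
)

```text
clock: 4.27
tcp_pos: [0.5909, 0.0378, 0.0678]
orientation: [0.251, 3.132, -0.0]
contact_force: [0.3, -1.3, -4.0]
grip_width: 0.012
gripper_force: 19.7
```

Run:
```python
from h import *
f=grab('scene'); c=f['frame'][170:320,220:360]; cv2.imwrite('pics/s2.png',cv2.resize(c,None,fx=4,fy=4,interpolation=cv2.INTER_CUBIC))
```

```text
(no output)
```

View pics/s2.png

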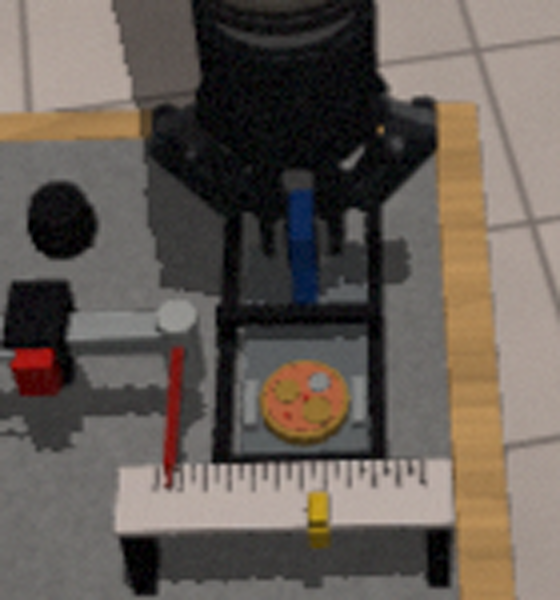

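The picture shows the carrier under the bridge, its plate edge (300,450) almost at the end stop. The fin is at (303,245), just behind the bridge. I keep pushing until force builds.

>>> send_rows(
  deltas=[
    {"dx": 1,"dy": -0.2,"dz": 0,"rx": 0,"ry": 0,"rz": 0},
    {"dx": 2,"dy": -0.3,"dz": 0,"rx": 0,"ry": 0,"rz": 0},
    {"dx": 3,"dy": -0.5,"dz": 0,"rx": 0,"ry": 0,"rz": 0},
    {"dx": 3,"dy": -0.5,"dz": 0,"rx": 0,"ry": 0,"rz": 0},
  ],
)

```text
clock: 4.65
tcp_pos: [0.5922, 0.0377, 0.0675]
orientation: [-0.25, -3.128, -0.0]
contact_force: [-5.8, -0.5, 0.5]
grip_width: 0.0118
gripper_force: 20.7
```

>>> send_rows(
  deltas=[
    {"dx": 1,"dy": -0.2,"dz": 0,"rx": 0,"ry": 0,"rz": 0},
    {"dx": 2,"dy": -0.3,"dz": 0,"rx": 0,"ry": 0,"rz": 0},
    {"dx": 2,"dy": -0.3,"dz": 0,"rx": 0,"ry": 0,"rz": 0},
  ],
)

```text
clock: 4.9
tcp_pos: [0.5922, 0.0377, 0.0673]
orientation: [-0.25, -3.124, -0.0]
contact_force: [-12.3, 0.1, 6.2]
grip_width: 0.012
gripper_force: 21.5
```

>>> send_rows(
  deltas=[
    {"dx": -3,"dy": 0.5,"dz": 0,"rx": 0,"ry": 0,"rz": 0},
    {"dx": -3,"dy": 0.5,"dz": 0,"rx": 0,"ry": 0,"rz": 0},
  ],
)

```text
clock: 5.07
tcp_pos: [0.5921, 0.0377, 0.0677]
orientation: [-0.25, -3.131, 0.0]
contact_force: [-3.1, -2.0, -2.1]
grip_width: 0.0117
gripper_force: 20.2
```

>>> send_rows(
  deltas=[
    {"dx": 0,"dy": 0,"dz": 0,"rx": 0,"ry": 0,"rz": 0},
    {"dx": 0,"dy": 0,"dz": 0,"rx": 0,"ry": 0,"rz": 0},
    {"dx": 0,"dy": 0,"dz": 0,"rx": 0,"ry": 0,"rz": 0},
    {"dx": 0,"dy": 0,"dz": 0,"rx": 0,"ry": 0,"rz": 0},
    {"dx": 0,"dy": 0,"dz": 0,"rx": 0,"ry": 0,"rz": 0},
  ],
  jaw=45,
)

```text
clock: 5.48
tcp_pos: [0.5934, 0.0379, 0.0681]
orientation: [0.25, 3.131, 0.001]
contact_force: [-0.1, 0.1, -0.8]
grip_width: 0.0448
gripper_force: 0.0
```

>>> send_rows(
  deltas=[
    {"dx": 0,"dy": 0,"dz": 15,"rx": 0,"ry": 0,"rz": 0},
    {"dx": 0,"dy": 0,"dz": 40,"rx": 0,"ry": 0,"rz": 0},
    {"dx": 0,"dy": 0,"dz": 75,"rx": 0,"ry": 0,"rz": 0},
    {"dx": 0,"dy": 0,"dz": 110,"rx": 0,"ry": 0,"rz": 0},
    {"dx": 0,"dy": 0,"dz": 110,"rx": 0,"ry": 0,"rz": 0},
  ],
)

```text
clock: 5.9
tcp_pos: [0.5971, 0.0378, 0.1849]
orientation: [0.251, 3.12, 0.005]
contact_force: [1.0, 0.1, 0.5]
grip_width: 0.0453
gripper_force: 0.0
```

>>> send_rows(
  deltas=[
    {"dx": 8,"dy": -20,"dz": 5,"rx": 0,"ry": 0,"rz": -7},
    {"dx": 16,"dy": -40,"dz": 5,"rx": 0,"ry": 0,"rz": -14},
    {"dx": 24,"dy": -60,"dz": 5,"rx": 0,"ry": 0,"rz": -21},
    {"dx": 32,"dy": -80,"dz": 5,"rx": 0,"ry": 0,"rz": -28},
    {"dx": 40,"dy": -100,"dz": 5,"rx": 0,"ry": 0,"rz": -35},
  ],
  jaw=70,
)

```text
clock: 6.32
tcp_pos: [0.6333, -0.0631, 0.183]
orientation: [1.189, 2.907, 0.001]
contact_force: [-0.4, -0.5, -0.8]
grip_width: 0.07
gripper_force: 0.0
```

>>> send_rows(
  deltas=[
    {"dx": 4,"dy": -10,"dz": 0,"rx": 0,"ry": 0,"rz": -7},
    {"dx": 8,"dy": -21,"dz": 0,"rx": 0,"ry": 0,"rz": -14},
    {"dx": 8,"dy": -21,"dz": 0,"rx": 0,"ry": 0,"rz": -21},
    {"dx": 8,"dy": -21,"dz": 0,"rx": 0,"ry": 0,"rz": -28},
    {"dx": 8,"dy": -21,"dz": 0,"rx": 0,"ry": 0,"rz": -35},
  ],
)

```text
clock: 6.73
tcp_pos: [0.641, -0.0837, 0.1827]
orientation: [2.009, 2.415, 0.0]
contact_force: [0.1, 0.0, 0.2]
grip_width: 0.0699
gripper_force: 0.0
```

>>> send_rows(
  deltas=[
    {"dx": 0,"dy": 0,"dz": 0,"rx": 0,"ry": 0,"rz": -7},
    {"dx": 0,"dy": 0,"dz": 0,"rx": 0,"ry": 0,"rz": -14},
    {"dx": 0,"dy": 0,"dz": 0,"rx": 0,"ry": 0,"rz": -20},
    {"dx": 0,"dy": 0,"dz": 0,"rx": 0,"ry": 0,"rz": -20},
    {"dx": 0,"dy": 0,"dz": 0,"rx": 0,"ry": 0,"rz": -20},
  ],
)

```text
clock: 7.15
tcp_pos: [0.6408, -0.0831, 0.1826]
orientation: [2.388, 2.041, -0.0]
contact_force: [1.3, 0.0, 0.3]
grip_width: 0.0701
gripper_force: 0.0
```

Run:
```python
from h import *
np.set_printoptions(precision=4,suppress=True)
f=grab('scene'); c=f['frame'][150:320,180:350]; cv2.imwrite('pics/s3.png',cv2.resize(c,None,fx=3.5,fy=3.5,interpolation=cv2.INTER_CUBIC))
P=cloud(f);h=cv2.cvtColor(f['frame'],cv2.COLOR_BGR2HSV).astype(int);xy=P[...,:2]@S
m=(abs(h[...,0]-115)<12)&(h[...,1]>120)&(P[...,2]>.06)&(P[...,2]<.09)&(xy[...,0]>.5)&(xy[...,0]<.62)&(xy[...,1]>.1)&(xy[...,1]<.16)
print(xy[m].min(0),xy[m].max(0))
from bench import r
o=r.get_obs(); M=R.from_rotvec(o['orientation']).as_matrix(); print(o['tcp_pos'],o['tcp_pos'][:2]@S,'yaw',np.degrees(np.arctan2(M[1,1],M[0,1])),'z',M[:,2],o['joints'],o['clock'])
```

```text
[0.5601 0.126 ] [0.5912 0.1376]
[ 0.6408 -0.0832  0.1827] [0.6459 0.0198] yaw -8.938142687479091 z [ 0.0001 -0.0002 -1.    ] [-0.4264  0.5637  0.6559  1.7182 -0.3984  0.9966  0.219 ] 7.2
```

View pics/s3.png

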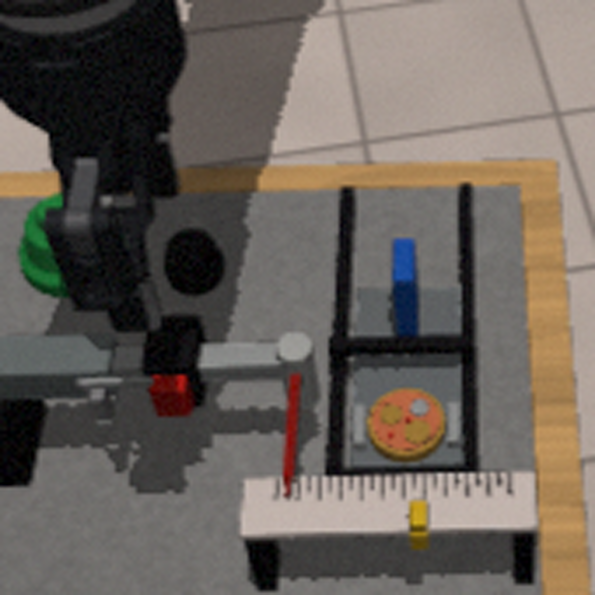

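The fin at (405,285) stands just behind the bridge and the plate reaches the stop, so the carrier is home. The gripper is above the head (173,360), so I descend.

>>> send_rows(
  deltas=[
    {"dx": 0.7,"dy": 0,"dz": -25,"rx": 0,"ry": 0,"rz": 0},
    {"dx": 0.7,"dy": 0,"dz": -50,"rx": 0,"ry": 0,"rz": 0},
    {"dx": 0.7,"dy": 0,"dz": -75,"rx": 0,"ry": 0,"rz": 0},
    {"dx": 0.7,"dy": 0,"dz": -96,"rx": 0,"ry": 0,"rz": 0},
    {"dx": 0.7,"dy": 0,"dz": -96,"rx": 0,"ry": 0,"rz": 0},
  ],
)

```text
clock: 7.62
tcp_pos: [0.6386, -0.0825, 0.0826]
orientation: [-2.385, -2.037, 0.007]
contact_force: [-0.5, -0.1, -0.4]
grip_width: 0.0702
gripper_force: 0.0
```

>>> send_rows(
  deltas=[
    {"dx": 0,"dy": 0,"dz": 0,"rx": 0,"ry": 0,"rz": 0},
    {"dx": 0,"dy": 0,"dz": 0,"rx": 0,"ry": 0,"rz": 0},
    {"dx": 0,"dy": 0,"dz": 0,"rx": 0,"ry": 0,"rz": 0},
    {"dx": 0,"dy": 0,"dz": 0,"rx": 0,"ry": 0,"rz": 0},
    {"dx": 0,"dy": 0,"dz": 0,"rx": 0,"ry": 0,"rz": 0},
  ],
  jaw=0,
  newtons=22,
)

```text
clock: 8.03
tcp_pos: [0.642, -0.0837, 0.0891]
orientation: [2.391, 2.036, 0.003]
contact_force: [-3.4, 0.2, 5.6]
grip_width: 0.0358
gripper_force: 24.2
```

>>> send_rows(
  deltas=[
    {"dx": 0.6,"dy": 4,"dz": 0,"rx": 0,"ry": 0,"rz": 0},
    {"dx": 1.9,"dy": 12,"dz": 0,"rx": 0,"ry": 0,"rz": 0},
    {"dx": 3.2,"dy": 20,"dz": 0,"rx": 0,"ry": 0,"rz": 0},
    {"dx": 4.5,"dy": 28,"dz": 0,"rx": 0,"ry": 0,"rz": 0},
    {"dx": 5.5,"dy": 34,"dz": 0,"rx": 0,"ry": 0,"rz": 0},
  ],
)

```text
clock: 8.45
tcp_pos: [0.6476, -0.0503, 0.0891]
orientation: [2.391, 2.035, 0.002]
contact_force: [-4.0, -3.1, 7.9]
grip_width: 0.0357
gripper_force: 24.1
```

>>> send_rows(
  deltas=[
    {"dx": 1.1,"dy": 7,"dz": 0,"rx": 0,"ry": 0,"rz": 0},
    {"dx": 2.3,"dy": 14,"dz": 0,"rx": 0,"ry": 0,"rz": 0},
    {"dx": 3.4,"dy": 21,"dz": 0,"rx": 0,"ry": 0,"rz": 0},
    {"dx": 4.1,"dy": 25.5,"dz": 0,"rx": 0,"ry": 0,"rz": 0},
    {"dx": 4.1,"dy": 25.5,"dz": 0,"rx": 0,"ry": 0,"rz": 0},
  ],
)

```text
clock: 8.87
tcp_pos: [0.6521, -0.0238, 0.0891]
orientation: [2.39, 2.037, 0.003]
contact_force: [-2.2, -0.9, 7.5]
grip_width: 0.0355
gripper_force: 24.1
```

>>> send_rows(
  deltas=[
    {"dx": 0,"dy": 0,"dz": 0,"rx": 0,"ry": 0,"rz": 0},
    {"dx": 0,"dy": 0,"dz": 0,"rx": 0,"ry": 0,"rz": 0},
    {"dx": 0,"dy": 0,"dz": 0,"rx": 0,"ry": 0,"rz": 0},
  ],
)

```text
clock: 9.12
tcp_pos: [0.6519, -0.025, 0.0891]
orientation: [2.39, 2.035, 0.002]
contact_force: [-3.6, -3.1, 7.4]
grip_width: 0.0353
gripper_force: 23.9
```

Run:
```python
from h import *
np.set_printoptions(precision=4,suppress=True)
ims=[]
for n,(a,b) in dict(scene=(240,235),top=(330,95)).items():
    f=grab(n); print(n); segs(f,['clip','pointer'])
    P=cloud(f);h=cv2.cvtColor(f['frame'],cv2.COLOR_BGR2HSV).astype(int);xy=P[...,:2]@S
    m=((h[...,0]<6)|(h[...,0]>174))&(h[...,1]>120)&(P[...,2]>.088)&(P[...,2]<.102)&(xy[...,0]>.695)
    v,u=np.nonzero(m); q=np.array([atz(f,x,y,.095)[:2] for x,y in zip(u,v)])@S; far=q[q[:,0]>q[:,0].max()-.012]; print('tip mean',far.mean(0),len(far))
    c=f['frame'][b:b+75,a:a+100]; ims.append(cv2.resize(c,None,fx=6,fy=4 if 0 else 3.9,interpolation=cv2.INTER_CUBIC))
cv2.imwrite('pics/c4.png',np.vstack(ims))
from bench import r
o=r.get_obs(); print(o['tcp_pos'][:2]@S,o['grip_width'],o['gripper_force'],o['clock'])
```

```text
scene
clip 52 min [0.7037 0.0922] max [0.7432 0.1431] mid [0.7234 0.1177] mean [0.7372 0.1387] z 0.09773933506412114 world [0.7329 0.0011]
pointer 88 min [0.6549 0.136 ] max [0.7223 0.1415] mid [0.6886 0.1387] mean [0.688  0.1384] z 0.09569666027488577 world [0.7019 0.0274]
tip mean [0.7152 0.138 ] 11
top
clip 12 min [0.7297 0.137 ] max [0.7414 0.1424] mid [0.7355 0.1397] mean [0.7359 0.1401] z 0.09991222455133952 world [0.7484 0.021 ]
tip mean [ 0.9863 -0.1711] 8
[0.6476 0.079 ] 0.035127949125442606 23.870717883110046 9.2167
```

View pics/c4.png

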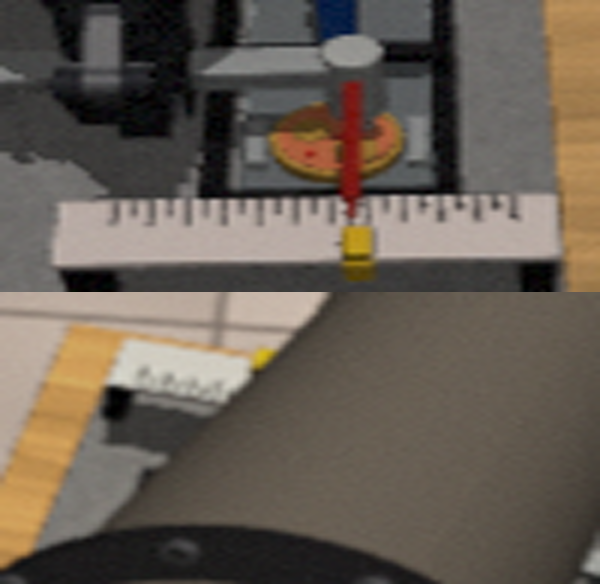

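In the picture the pointer tip (350,212) stands about opposite the clip (357,242), roughly 1.3 mm short. I make a small correction and let it settle.

>>> send_rows(
  deltas=[
    {"dx": 0.2,"dy": 1.3,"dz": 0,"rx": 0,"ry": 0,"rz": 0},
    {"dx": 0.2,"dy": 1.3,"dz": 0,"rx": 0,"ry": 0,"rz": 0},
    {"dx": 0.2,"dy": 1.3,"dz": 0,"rx": 0,"ry": 0,"rz": 0},
    {"dx": 0.2,"dy": 1.3,"dz": 0,"rx": 0,"ry": 0,"rz": 0},
    {"dx": 0.2,"dy": 1.3,"dz": 0,"rx": 0,"ry": 0,"rz": 0},
  ],
)

```text
clock: 9.63
tcp_pos: [0.6521, -0.0238, 0.0891]
orientation: [2.391, 2.035, 0.002]
contact_force: [-3.2, -2.5, 7.3]
grip_width: 0.0356
gripper_force: 23.8
```

>>> send_rows(
  deltas=[
    {"dx": 0,"dy": 0,"dz": 0,"rx": 0,"ry": 0,"rz": 0},
    {"dx": 0,"dy": 0,"dz": 0,"rx": 0,"ry": 0,"rz": 0},
    {"dx": 0,"dy": 0,"dz": 0,"rx": 0,"ry": 0,"rz": 0},
    {"dx": 0,"dy": 0,"dz": 0,"rx": 0,"ry": 0,"rz": 0},
    {"dx": 0,"dy": 0,"dz": 0,"rx": 0,"ry": 0,"rz": 0},
  ],
)

```text
clock: 10.05
tcp_pos: [0.6521, -0.0238, 0.0891]
orientation: [2.391, 2.035, 0.002]
contact_force: [-2.9, -2.3, 6.8]
grip_width: 0.0356
gripper_force: 23.8
```

Run:
```python
from h import *
np.set_printoptions(precision=4,suppress=True)
f=grab('scene'); segs(f,['clip','pointer'])
P=cloud(f);h=cv2.cvtColor(f['frame'],cv2.COLOR_BGR2HSV).astype(int);xy=P[...,:2]@S
m=(abs(h[...,0]-115)<12)&(h[...,1]>120)&(P[...,2]>.06)&(P[...,2]<.09)&(xy[...,0]>.5)&(xy[...,0]<.62)&(xy[...,1]>.1)&(xy[...,1]<.16)
print('fin',xy[m].min(0),xy[m].max(0))
from bench import r
o=r.get_obs(); print(o['tcp_pos'][:2]@S,o['grip_width'],o['gripper_force'],o['clock'])
```

```text
clip 51 min [0.731  0.1362] max [0.743 0.143] mid [0.737  0.1396] mean [0.7382 0.1397] z 0.09752428319732409 world [0.7498 0.0206]
pointer 90 min [0.6566 0.1377] max [0.7179 0.1416] mid [0.6872 0.1397] mean [0.6875 0.1396] z 0.09589191021152377 world [0.7007 0.0286]
fin [0.5615 0.1261] [0.5909 0.1376]
[0.6476 0.0802] 0.03538359976486235 23.81932944059372 10.1
```

The pointer (0.1397) and the clip (0.1396) agree, the carrier is still home and the head is squeezed, so I hand in.

```bash
python3 -c "
from bench import r
print(r.hand_in())"
```

```text
the job is handed in; nothing more can be done
None
```

The job is handed in (no verdict came back): by my last measurements, at about 10 s, the carrier was home and released, and the head was still squeezed with the pointer within about 0.1 mm of the clip's middle.

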